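Clamp a wax blank in the filing fixture with the kick-over hold-down

ROBOT

A 6-joint arm with a two-finger parallel gripper is mounted at the origin on a cart in front of the work surface, level with it; the furniture and walls round the work are solid. World frame = base frame: x ahead of the robot, y to its left, z up, the work surface at z = 0. Lengths are in mm, angles in rad, forces in N, time in s.
With the tool pointing down it reaches from about 350 to 975 mm from the base axis. Payload 7.1 kg.
Tool frame: the origin (TCP) lies between the finger pads; the fingertips stand 19 mm ahead of it and the grasp point (between the pads) is the TCP (ctrl.tcp_to_tips is the distance from the TCP to the fingertips, in mm); z points along the fingers, y is the line along which they close (so a half turn about z gives the same grasp; the last joint's range is limited). The gripper opens to 88 mm and grips with 3 to 60 N. Pads are 20 mm wide; open, the fingers measure 115 mm over their backs; the gripper's body (75 mm by 178 mm) begins 61 mm behind the grasp point.
Start: joints at [1.085, 0.423, 1.63, -0, 1.089, -0.019], TCP at [281.237, 558.131, 241.675] pointing down, gripper open.
Joint ranges: [-3, 3], [-0.9, 2.11], [0.09, 2.58], [-1.31, 4.45], [0.11, 2.69], [-2.54, 2.54]. Speed limits (rad/s): [2.39, 2.39, 3.01, 3.14, 3.14, 3.14].

INTERFACE

Orientations are given as a rotation vector (axis times angle).
In Python, from workcell import status, optics, ctrl gives the robot as it stands. The module is installed in compiled form; this text tells all that it offers.
- The arm moves only by the shell command python3 -m inch 'ROWS'. ROWS is JSON, a list that holds one entry, the list of rows, each a list of 7 numbers: the shift along the tool's x, y, z in mm, then the turn, a rotation vector about the tool's x, y, z in rad, then the opening in per cent of the stroke, from 0 (shut) to 100 (fully open). A call has 1 to 20 rows; each row is the pose to reach, as a shift and turn from the pose commanded when the call began, along the tool's axes at that moment; what a row does not reach only later rows make up. A row lasts 1/10 s, in which the tool goes at most 50 mm and 8.59 degrees, less where a joint would pass 70% of its speed; a pose out of reach is approached as far as the arm can. A call with a gripper value outside its range is refused whole. The fingers move at their own pace and stop on an object; the grip force is fixed at half the most. Time passes only in rows, so rows that repeat a pose let the fingers close. It gives the time, the measured TCP pose, the force, the opening and the grip force at its end, in the units of the state.
- status.get_obs(): the state, without advancing time (a new reading comes with each control period).
- optics.get_image(name): name is "scene" or "top"; returns a dict with "frame" (420x560x3 uint8, red, green, blue), "fx", "fy", "cx", "cy" (pixels), "k1" (the pictures are not rectified: a ray, as slopes to the right and down, at radius r is drawn at 1 + k1 r^2 times it, then the intrinsics apply), "rvec" (rotation vector, rad) and "tvec" (3), from world to camera coordinates, as OpenCV has them. Camera axes: x right, y down, z forward; pixel columns grow to the right and rows downward; lengths in mm; the calibration is good to about 2 mm. A picture is of the moment at which its call begins. There is no depth.
- ctrl.close_job(): hands the job in; it is judged then, once.
The state is a dict: "t": time; "qpos": joint angles; "qvel": joint speeds; "joint_torque": joint torques, N m; "ee_pos": TCP position; "orientation": TCP orientation; "ft_force": force on the tool from outside, world axes, zero at the start; "moment": the same for the moment, N m; "width": finger opening in mm; "grasp_force": force on a finger pad.
Only numpy, scipy, OpenCV 4.12 (cv2) and the standard library are available. Lean on these libraries where they do the work, as an engineer would, in place of code of your own. Each camera call takes 0.05 s, during which the arm holds its last target. There are 200 camera calls.

TASK

Take the loose oblong wax blank that lies to the right of the filing fixture, lay it lengthwise in the fixture's channel and push it home until you feel it bear firmly on the stop screw of the end fence. Then push the sprung hold-down arm over by its cross grip, past its over-centre point, so that it snaps down and keeps the blank clamped under its rubber foot. Wax bruises: press only as hard as it takes, do not force the blank against the stop or bear on the arm once the foot is down, and leave the other things where they are.

Things in the scene. Friction and masses are not known exactly. Their poses are not given: they have to be found in the camera images.
- blank_centre (a point): Centre of the oblong block of carving wax, 31 x 56 x 27 mm (x, y, z of its own axes; the long side is its y). It lies flat on the bench to the right of the fixture. The square wax block near it and the pieces at the back of the bench are not wanted.
- nest (a point): Centre of the blank when home with the stop screw at its middle setting, 25.5 mm above the bench. Axes: x along the channel towards the end fence, y across, z up. Channel floor: a 12 mm painted steel plate, 92 mm wide, front edge 84 mm before (-x) the nest. Two side rails, 7 mm high, 34.4 mm apart, flared at the open (-x) end, guide the blank, whose 56 mm side lies along x.
- hinge (a point): Middle of the hold-down arm's hinge pin, 66 mm ahead (+x) of the nest and 60 mm above the bench; axes as the fixture's. The arm turns about its y axis between two cheeks, 33 mm wide together, up to 71 mm high. A spring strut behind the hinge reaches back 90 mm, under 60 mm high.
- grip_bar (a point): Middle of the cross grip at the end of the hold-down arm: a rubber bar 16 mm thick and 66 mm long, along the fixture's y axis, 120 mm from the hinge pin. Arm open: it leans back past upright, about 158 mm above the bench and 69 mm beyond the hinge (+x). Arm down: about 60 mm above the bench and 120 mm before the hinge (-x).
- hold_down (a joint): Arm angle (rad): 0 = open on its back stop, 125 degrees from level; grows as it swings over towards the channel's open end; 2.18 = level. The spring pushes it back open, with up to about 9 N at the grip bar, until about 2.03; beyond that it snaps down by itself. The foot meets a blank between 2.12 and 2.25, as its setting differs; with no blank the arm stops at 2.37.
- wax_blank: The same oblong block of wax; its origin is the middle of its underside.
- end_fence: Rigid steel plate across the channel's end, 22 mm high, 46 mm wide; its face is 38 mm ahead (+x) of the nest. A stop screw in its middle stands out of it by 10 mm, give or take 6: its setting differs each time and is not measured, so the blank comes to rest up to 6 mm before or beyond the nest. Origin at the middle of its underside, 12 mm above the bench, 41.5 mm ahead of the nest.
- square_wax: Bystander: square block of wax, 41 x 41 x 23 mm, origin at its underside.
- needle_file: Bystander: needle file lying flat, 140 mm long, 14 mm thick, along its y.
- round_tin: Bystander: closed round tin, 61 mm across, 28 mm high.
- mould: Bystander: small open mould, 56 mm across, 24 mm high.
- foot_nuts: Nuts that hold the rubber foot's screw spindle in the hold-down arm, 54 mm from the hinge. The domed foot, 18 mm across, hangs 21 mm below the middle of the arm, give or take 2: its setting differs each time and is not measured.
Mind the look-alikes: they are no part of the job. Leave any purple or turquoise look-alike of the wax_blank alone.

How it is judged:
By the outcome, as a careful person would: the job done as asked, in the order asked, and still so for the second after the job is handed in, with the robot touching nothing.
It also fails if it takes over 72 s, if anything falls off the work surface, if the arm or the gripper's body presses on something with over 40 N, if the wrist force passes 120 N, or if a joint passes its speed limit or range.

## Working session

There is one attempt and no reset: what is moved stays moved. The work goes in short steps, Python scripts to look and compute and a shell command to move; the robot and the scene stay as the last step left them, time stands still between calls to the robot, and variables do not carry over. Pictures are saved under pics/ and viewed, at most 10 in all, crops included, and the job is handed in when it is done.

```bash
mkdir -p pics; python3 - <<'E'
from workcell import status, optics
import cv2,numpy as np
print(status.get_obs())
for n in("scene","top"):
    d=optics.get_image(n); cv2.imwrite(f"pics/{n}0.png",cv2.cvtColor(d["frame"],cv2.COLOR_RGB2BGR))
    print({k:v for k,v in d.items() if k!="frame"})
E
```

```text
{'t': 0.0, 'qpos': array([ 1.08498796e+00,  4.23830042e-01,  1.63066816e+00,  7.28880170e-06,
        1.08865129e+00, -1.90033050e-02]), 'qvel': array([-0.00044588,  0.0020518 , -0.00030757,  0.00038724, -0.00018476,
       -0.00026087]), 'joint_torque': array([-7.64376091e-05, -5.44623470e+01, -2.73661476e+01,  6.42986340e-02,
        2.26730708e-02, -1.47237884e-04]), 'ee_pos': array([281.00106065, 557.67288693, 240.91702222]), 'orientation': array([-7.26529826e-01, -3.05602212e+00,  2.36516143e-03]), 'ft_force': array([-0.82771297, -0.1427533 , -0.29332931]), 'moment': array([ 0.05008666, -0.06402673, -0.03297901]), 'grasp_force': 0.0, 'width': 87.82734264088694}
{'fx': 519.4172934971467, 'fy': 519.4172934971467, 'cx': 275.61434692874093, 'cy': 209.7249318654218, 'k1': -0.054138716181278815, 'rvec': array([ 1.91338   , -0.61601773,  0.37419285]), 'tvec': array([-502.71208591,  217.1709575 , 1115.73821023])}
{'fx': 443.6342594955978, 'fy': 443.6342594955978, 'cx': 280.3811410394507, 'cy': 201.7627413491207, 'k1': -0.0028313157133166315, 'rvec': array([ 2.16577311, -2.17674976,  0.07365066]), 'tvec': array([-56.11968818, 571.30798644, 979.90390003])}
```

View pics/scene0.png

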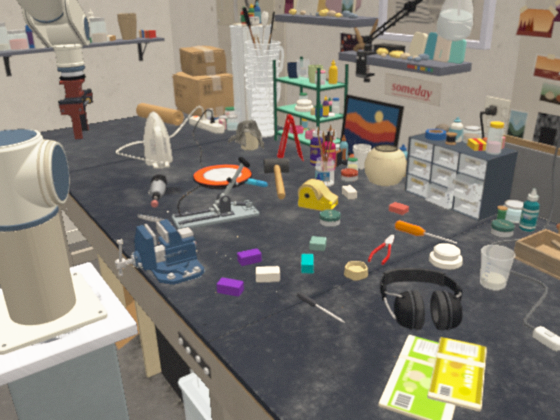

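View pics/top0.png

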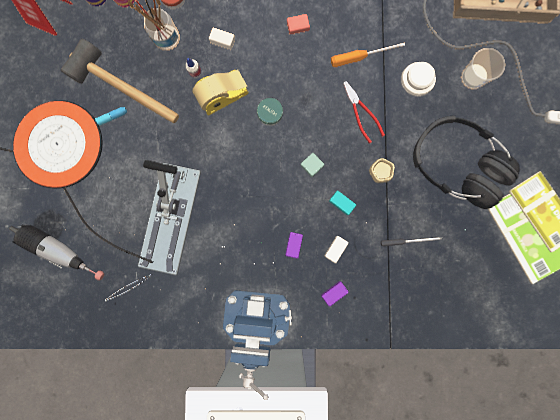

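The scene has several oblong blocks in the top picture: cream (336,249), purple (294,245) and (335,294), turquoise (343,202), white at the back (222,38), and square green (312,163). The cream block fits: it is oblong, lies right of the fixture, and is not purple or turquoise. I'll confirm in an enlarged crop that also covers the fixture.

```bash
cat > h.py <<'E'
import cv2,numpy as np
from workcell import status, optics
from scipy.spatial.transform import Rotation as R
def grab(n,save=None):
    d=optics.get_image(n)
    if save: cv2.imwrite(f"pics/{save}.png",cv2.cvtColor(d["frame"],cv2.COLOR_RGB2BGR))
    return d
def K(d): return np.array([[d["fx"],0,d["cx"]],[0,d["fy"],d["cy"]],[0,0,1]]),np.array([d["k1"],0,0,0.])
def proj(d,P):
    k,c=K(d); return cv2.projectPoints(np.float64(P).reshape(-1,1,3),d["rvec"],d["tvec"],k,c)[0].reshape(-1,2)
def world(d,uv,z):
    k,c=K(d); n=cv2.undistortPoints(np.float64(uv).reshape(-1,1,2),k,c).reshape(-1,2)
    r=R.from_rotvec(d["rvec"]).as_matrix(); C=-r.T@d["tvec"]
    v=np.c_[n,np.ones(len(n))]@r
    return C+v*((z-C[2])/v[:,2])[:,None]
def crop(d,x0,y0,x1,y1,s,name):
    f=cv2.cvtColor(d["frame"],cv2.COLOR_RGB2BGR)[y0:y1,x0:x1]
    cv2.imwrite(f"pics/{name}.png",cv2.resize(f,None,fx=s,fy=s,interpolation=cv2.INTER_CUBIC))
E
python3 - <<'E'
from h import *
d=grab("top"); s=grab("scene")
a=cv2.cvtColor(d["frame"],cv2.COLOR_RGB2BGR)[150:310,130:360]
b=cv2.cvtColor(s["frame"],cv2.COLOR_RGB2BGR)[150:290,160:300]
a=cv2.resize(a,None,fx=3.4,fy=3.4,interpolation=cv2.INTER_CUBIC)
cv2.imwrite("pics/c1.png",a)
cv2.imwrite("pics/c2.png",cv2.resize(b,None,fx=4.2,fy=4.2,interpolation=cv2.INTER_CUBIC))
# cream blob
f=d["frame"].astype(int)
m=((f.min(2)>150)).astype(np.uint8); m[:225]=0;m[275:]=0;m[:,:315]=0;m[:,365:]=0
c=max(cv2.findContours(m,0,1)[0],key=cv2.contourArea)
print(cv2.minAreaRect(c)); bx=cv2.boxPoints(cv2.minAreaRect(c)); print(world(d,bx,27),world(d,[cv2.minAreaRect(c)[0]],27))
E
```

```text
((336.191162109375, 249.0146942138672), (13.719886779785156, 24.867294311523438), 30.963754653930664)
[[ 448.61210255 -155.49288934   27.        ]
 [ 495.84426416 -184.64198885   27.        ]
 [ 480.01686278 -210.61144329   27.        ]
 [ 432.92050173 -181.42090289   27.        ]] [[ 464.30058772 -183.02688714   27.        ]]
```

View pics/c1.png

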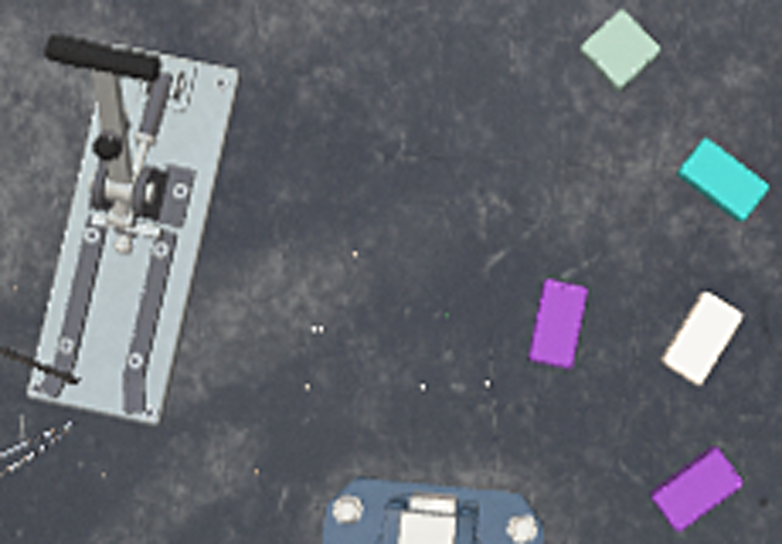

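View pics/c2.png

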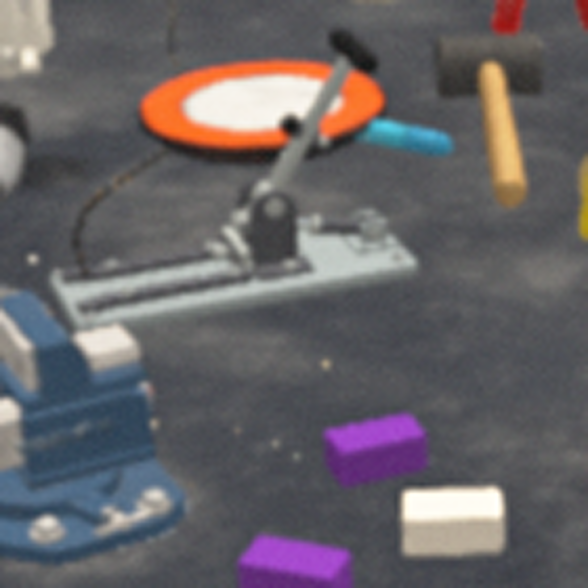

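Crop 1 shows the cream oblong at (702,337), which is top pixel (336,249). It is the only oblong loose block there that isn't purple or turquoise. The fixture's front edge runs (28,396)–(157,422), its open end is toward the robot, and the arm leans back. Next I'll compute the fixture pose.

```bash
python3 - <<'E'
from h import *
d=grab("top")
P=np.array([[28,396],[157,422],[238,70],[92,235],[162,248],[66,345],[136,360]])/3.4+[130-.35,150-.35]
w=world(d,P,12)
w[3:]=world(d,P[3:],19)
print(w.round(1))
FL,FR,BR=w[:3]
e=(BR-FR);e/=np.linalg.norm(e); y=(FL-FR); print("len",np.linalg.norm(BR-FR),"wid",np.linalg.norm(y),"yaw edge",np.degrees(np.arctan2(e[1],e[0])),"front",np.degrees(np.arctan2(-y[0],y[1])))
for a,b in((5,3),(6,4)):
    v=w[a]-w[b]; print("rail yaw",np.degrees(np.arctan2(-v[1],-v[0])))
print("centre line by screws",(w[3]+w[4])/2,(w[5]+w[6])/2,"front mid",(FL+FR)/2)
yaw=np.arctan2(e[1],e[0]); ex=np.array([np.cos(yaw),np.sin(yaw),0]); 
# refine by scene check: grip bar, nest
n=(FL+FR)/2+84*ex; print("nest",n)
s=grab("scene")
h=n+66*ex; g=h+69*ex; h[2]=60; g[2]=158
print("top hinge,grip",proj(d,[h,g]),((proj(d,[h,g])-[130,150])*3.4).round(), "scene crop",((proj(s,[h,g])-[160,150])*4.2).round())
print("scene px of plate FL FR BR", ((proj(s,w[:3])-[160,150])*4.2).round())
blk=[[464.3,-183,27]]; print("scene blank",((proj(s,blk)-[160,150])*4.2).round())
E
```

```text
[[427.1 265.6  12. ]
 [409.6 178.8  12. ]
 [646.  127.2  12. ]
 [534.2 222.6  19. ]
 [525.3 175.4  19. ]
 [461.1 238.6  19. ]
 [451.  191.7  19. ]]
len 241.98896862677128 wid 88.56901100936581 yaw edge -12.311763608467299 front -11.368036452064219
rail yaw -12.346647093950613
rail yaw -12.32515540675556
centre line by screws [529.71395252 199.01268702  19.        ] [456.01892538 215.12906706  19.        ] front mid [418.35262859 222.20934688  12.        ]
nest [500.42078111 204.29794434  12.        ]
top hinge,grip [[166.19675914 203.80343324]
 [160.7008295  165.91123889]] [[123. 183.]
 [104.  54.]] scene crop [[271. 195.]
 [358.  48.]]
scene px of plate FL FR BR [[ 51. 271.]
 [ 82. 321.]
 [419. 258.]]
scene blank [[453. 498.]]
```

```bash
cat >> h.py <<'E'
def plan(x,y,z,ydeg,pos=None,orr=None):
    "shift & turn (tool axes) from current measured pose to tool-down pose with tool y at ydeg (mod 180)"
    o=status.get_obs(); p=o["ee_pos"]; r=R.from_rotvec(o["orientation"])
    best=None
    for a in (ydeg,ydeg+180):
        a=np.radians(a); Y=np.array([np.cos(a),np.sin(a),0]); Z=np.array([0,0,-1.]); T=R.from_matrix(np.c_[np.cross(Y,Z),Y,Z])
        v=(r.inv()*T).as_rotvec()
        if best is None or np.linalg.norm(v)<np.linalg.norm(best): best=v
    print("t",round(o["t"],2),"pos",p.round(1),"q",o["qpos"].round(2),"F",o["ft_force"].round(1),"w",round(o["width"],1),"gf",round(o["grasp_force"],1))
    M=r.as_matrix(); print("tool x",M[:,0].round(3),"y",M[:,1].round(3),"ydeg",np.degrees(np.arctan2(M[1,1],M[0,1])).round(1))
    print("ROW",r.inv().apply(np.array([x,y,z])-p).round(1),best.round(3))
E
python3 -c "
from h import *
plan(464.3,-183,110,58.3)"
```

```text
t 0.3 pos [281.2 558.  241.4] q [ 1.08  0.42  1.63  0.    1.09 -0.02] F [ 0.1 -0.2  0.8] w 88.0 gf 0.0
tool x [-0.893  0.45   0.   ] y [ 0.45   0.893 -0.001] ydeg 63.3
ROW [-497.  -579.2  131.7] [-0.001 -0.     0.086]
```

```bash
python3 -m inch '[[[-497,-579,30,0,0,0.086,70],[-497,-579,30,0,0,0.086,70],[-497,-579,30,0,0,0.086,70],[-497,-579,30,0,0,0.086,70],[-497,-579,30,0,0,0.086,70],[-497,-579,30,0,0,0.086,70],[-497,-579,30,0,0,0.086,70],[-497,-579,30,0,0,0.086,70],[-497,-579,30,0,0,0.086,70],[-497,-579,30,0,0,0.086,70],[-497,-579,30,0,0,0.086,70],[-497,-579,30,0,0,0.086,70],[-497,-579,30,0,0,0.086,70],[-497,-579,30,0,0,0.086,70],[-497,-579,30,0,0,0.086,70],[-497,-579,30,0,0,0.086,70],[-497,-579,30,0,0,0.086,70],[-497,-579,30,0,0,0.086,70],[-497,-579,30,0,0,0.086,70],[-497,-579,30,0,0,0.086,70]]]'
python3 -c "
from h import *
plan(464.3,-183,70,58.3)"
```

```text
t: 2.3
ee_pos: [464.2, -181.0, 211.8]
orientation: [-0.854, -3.023, -0.0]
ft_force: [1.0, -0.2, 0.5]
width: 61.4
grasp_force: 0.0
t 2.3 pos [ 464.2 -181.   211.8] q [-0.4   0.28  1.93  0.    0.93 -1.42] F [ 1.  -0.2  0.5] w 61.4 gf 0.0
tool x [-0.852  0.523  0.   ] y [0.523 0.852 0.   ] ydeg 58.4
ROW [ -1.1  -1.6 141.8] [ 0.    -0.     0.003]
```

```bash
python3 -m inch '[[[0,0,50,0,0,0,70],[0,0,100,0,0,0,70],[0,0,130,0,0,0,70],[0,0,142,0,0,0,70],[0,0,142,0,0,0,70],[0,0,142,0,0,0,70]]]'
python3 - <<'E'
from h import *
plan(464.3,-183,30,58.3)
d=grab("top","t2"); s=grab("scene")
a=cv2.cvtColor(d["frame"],cv2.COLOR_RGB2BGR)[200:290,280:390]
b=cv2.cvtColor(s["frame"],cv2.COLOR_RGB2BGR)[210:300,205:315]
cv2.imwrite("pics/c3.png",np.hstack([cv2.resize(q,None,fx=3.6,fy=3.6,interpolation=cv2.INTER_CUBIC) for q in(a,b)]))
E
```

```text
t: 2.9
ee_pos: [465.4, -182.5, 70.8]
orientation: [0.856, 3.021, -0.0]
ft_force: [-0.6, 0.0, -0.2]
width: 61.4
grasp_force: 0.0
t 2.9 pos [ 465.4 -182.5   70.8] q [-0.4   0.52  2.    0.    0.62 -1.42] F [-0.6  0.  -0.2] w 61.4 gf 0.0
tool x [-0.851  0.525 -0.001] y [0.525 0.851 0.   ] ydeg 58.4
ROW [ 0.7 -1.  40.8] [0.    0.001 0.001]
```

View pics/c3.png

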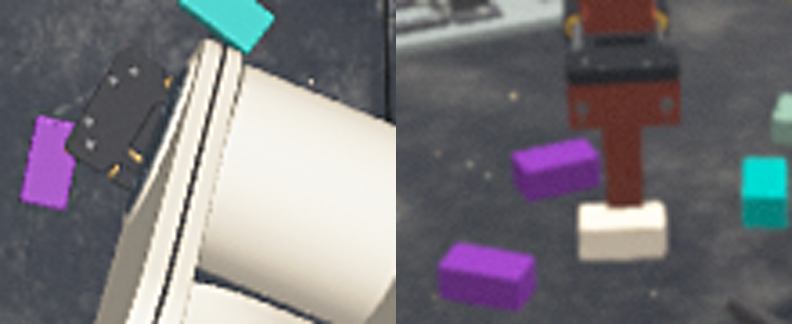

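The scene crop on the right shows the fingers centred over the cream blank at (623,230), with nothing in their way. I'll descend and grip.

```bash
python3 -m inch '[[[0.5,-1,20,0,0,0,70],[0.5,-1,35,0,0,0,70],[0.5,-1,41,0,0,0,70],[0.5,-1,41,0,0,0,70],[0.5,-1,41,0,0,0,20],[0.5,-1,41,0,0,0,20],[0.5,-1,41,0,0,0,20],[0.5,-1,41,0,0,0,20],[0.5,-1,41,0,0,0,20],[0.5,-1,41,0,0,0,20],[0.5,-1,41,0,0,0,20],[0.5,-1,41,0,0,0,20]]]'
python3 -c "
from h import *
plan(464.3,-183,30,58.3)"
```

```text
t: 4.2
ee_pos: [463.8, -183.2, 29.0]
orientation: [0.857, 3.022, -0.0]
ft_force: [-0.8, 1.1, 6.0]
width: 29.9
grasp_force: 30.0
t 4.2 pos [ 463.8 -183.2   29. ] q [-0.4   0.6   2.01  0.    0.53 -1.42] F [-0.8  1.1  6. ] w 29.9 gf 30.0
tool x [-0.851  0.525 -0.001] y [0.525 0.851 0.   ] ydeg 58.3
ROW [-0.3  0.5 -1. ] [0.    0.001 0.   ]
```

```bash
python3 -m inch '[[[0,0,-50,0,0,0,20],[0,0,-100,0,0,0,20],[0,0,-150,0,0,0,20],[0,0,-200,0,0,0,20],[0,0,-200,0,0,0,20],[0,0,-200,0,0,0,20]]]'
python3 -c "
from h import *
plan(385.2,230.4,230,77.7)"
```

```text
t: 4.8
ee_pos: [463.9, -183.3, 229.5]
orientation: [0.857, 3.02, -0.001]
ft_force: [0.2, -1.1, -0.6]
width: 30.4
grasp_force: 30.0
t 4.8 pos [ 463.9 -183.3  229.5] q [-0.4   0.25  1.92 -0.    0.97 -1.42] F [ 0.2 -1.1 -0.6] w 30.4 gf 30.0
tool x [-0.851  0.525 -0.002] y [0.525 0.851 0.   ] ydeg 58.3
ROW [284.2 310.8  -1.1] [-0.     0.003 -0.338]
```

```bash
python3 -m inch '[[[284,311,0,0,0.003,-0.338,20],[284,311,0,0,0.003,-0.338,20],[284,311,0,0,0.003,-0.338,20],[284,311,0,0,0.003,-0.338,20],[284,311,0,0,0.003,-0.338,20],[284,311,0,0,0.003,-0.338,20],[284,311,0,0,0.003,-0.338,20],[284,311,0,0,0.003,-0.338,20],[284,311,0,0,0.003,-0.338,20],[284,311,0,0,0.003,-0.338,20],[284,311,0,0,0.003,-0.338,20],[284,311,0,0,0.003,-0.338,20],[284,311,0,0,0.003,-0.338,20],[284,311,0,0,0.003,-0.338,20]]]'
python3 -c "
from h import *
plan(385.2,230.4,48,77.7)"
```

```text
t: 6.2
ee_pos: [385.3, 229.6, 228.5]
orientation: [-0.339, -3.12, -0.001]
ft_force: [-0.0, -0.4, -0.4]
width: 30.0
grasp_force: 30.0
t 6.2 pos [385.3 229.6 228.5] q [ 0.51  0.18  2.02  0.    0.95 -0.85] F [-0.  -0.4 -0.4] w 30.0 gf 30.0
tool x [-0.977  0.215  0.003] y [0.215 0.977 0.   ] ydeg 77.6
ROW [ -0.3   0.7 180.5] [ 0.    -0.003 -0.002]
```

```bash
python3 -m inch '[[[0,0.7,50,0,-0.003,0,20],[0,0.7,100,0,-0.003,0,20],[0,0.7,150,0,-0.003,0,20],[0,0.7,180,0,-0.003,0,20],[0,0.7,185,0,-0.003,0,20],[0,0.7,185,0,-0.003,0,20],[0,0.7,185,0,-0.003,0,20]]]'
python3 - <<'E'
from h import *
plan(385.2,230.4,43,77.7)
d=grab("top"); s=grab("scene")
a=cv2.cvtColor(d["frame"],cv2.COLOR_RGB2BGR)[200:310,100:210]
b=cv2.cvtColor(s["frame"],cv2.COLOR_RGB2BGR)[150:260,140:250]
cv2.imwrite("pics/c4.png",np.hstack([cv2.resize(q,None,fx=3.6,fy=3.6,interpolation=cv2.INTER_CUBIC) for q in(a,b)]))
E
```

```text
t: 6.9
ee_pos: [385.9, 231.9, 45.0]
orientation: [0.337, 3.121, 0.003]
ft_force: [0.1, 0.0, -0.0]
width: 30.4
grasp_force: 30.0
t 6.9 pos [385.9 231.9  45. ] q [ 0.51  0.53  2.11  0.    0.5  -0.84] F [ 0.1  0.  -0. ] w 30.4 gf 30.0
tool x [-0.977  0.214 -0.002] y [0.214 0.977 0.002] ydeg 77.7
ROW [ 0.4 -1.6  2. ] [ 0.002  0.002 -0.001]
```

View pics/c4.png

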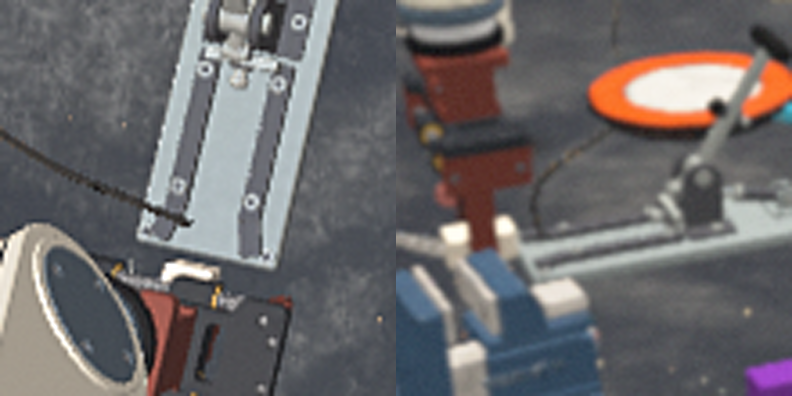

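The left crop shows the blank held just before the open end. Its top front edge runs roughly (165,262)–(218,270). I'll check the lateral offset numerically.

```bash
python3 - <<'E'
from h import *
d=grab("top")
f=d["frame"].astype(int); 
m=((f.min(2)>165)&(f[...,0]>f[...,2]+3)).astype(np.uint8); m[:268]=0;m[285:]=0;m[:,:140]=0;m[:,168:]=0
ys,xs=np.nonzero(m)
for r in sorted(set(ys)): print(r,xs[ys==r].min(),xs[ys==r].max(),(ys==r).sum())
print(status.get_obs()["ee_pos"])
ex=np.array([np.cos(np.radians(-12.33)),np.sin(np.radians(-12.33)),0]); ey=np.array([-ex[1],ex[0],0])
n=np.array([500.5,205.2,0])
for z in(41,43): 
  for uv in ([144.5,272],[161,274.5]): 
    w=world(d,[uv],z)[0]-n; print(z,(w@ex).round(1),(w@ey).round(1))
p=status.get_obs()["ee_pos"]-n; print("tcp in fixture",p@ex,p@ey)
E
```

```text
272 150 150 1
273 147 151 5
274 145 159 10
275 145 156 5
276 145 155 6
277 146 157 2
278 141 141 1
283 164 164 1
[385.93576555 232.09874458  45.30171519]
41 -90.3 16.8
41 -87.9 -20.1
43 -90.0 16.2
43 -87.6 -20.7
tcp in fixture -117.66569415311625 1.8140268679091802
```

```bash
python3 -m inch '[[[0,-1.8,2,0,0.002,0,20],[0,-1.8,2,0,0.002,0,20],[-10,-1.8,2,0,0.002,0,20],[-20,-1.8,2,0,0.002,0,20],[-25,-1.8,2,0,0.002,0,20],[-30,-1.8,2,0,0.002,0,20],[-30,-1.8,2,0,0.002,0,20]]]'
cat >> h.py <<'E'
ex=np.array([np.cos(np.radians(-12.33)),np.sin(np.radians(-12.33)),0]); ey=np.array([-ex[1],ex[0],0]); nest=np.array([500.5,205.2,0])
def fx():
    o=status.get_obs(); p=o["ee_pos"]-nest; F=o["ft_force"]
    print("t",round(o["t"],2),"fix pos",(p@ex).round(1),(p@ey).round(1),p[2].round(1),"F",(F@ex).round(1),(F@ey).round(1),F[2].round(1),"M",o["moment"].round(2),"w",round(o["width"],1),"gf",round(o["grasp_force"],1))
E
python3 -c "
from h import *
fx();plan(470,211.8,43,77.67)"
```

```text
t: 7.75
ee_pos: [409.8, 222.0, 41.1]
orientation: [-0.338, -3.113, 0.005]
ft_force: [-10.5, -0.6, 8.6]
width: 30.3
grasp_force: 30.0
t 7.75 fix pos -92.2 -2.9 41.1 F -10.2 -2.8 8.6 M [ 0.24  1.75 -0.37] w 30.3 gf 30.0
t 7.75 pos [409.8 222.   41.1] q [ 0.47  0.55  2.07  0.01  0.53 -0.89] F [-10.5  -0.6   8.6] w 30.3 gf 30.0
tool x [-0.977  0.214  0.01 ] y [ 0.214  0.977 -0.005] ydeg 77.6
ROW [-61.    2.9  -2.5] [-0.005 -0.01  -0.001]
```

```bash
python3 -m inch '[[[8,0,-3,0,-0.008,0,20],[8,0,-3,0,-0.008,0,20],[8,0,-3,0,-0.008,0,20],[8,0,-3,0,-0.008,0,20]]]'
python3 - <<'E'
from h import *
fx();plan(470,211.8,43,77.67)
d=grab("top"); s=grab("scene")
a=cv2.cvtColor(d["frame"],cv2.COLOR_RGB2BGR)[220:300,120:200]
b=cv2.cvtColor(s["frame"],cv2.COLOR_RGB2BGR)[180:260,150:230]
cv2.imwrite("pics/c5.png",np.hstack([cv2.resize(q,None,fx=5,fy=5,interpolation=cv2.INTER_CUBIC) for q in(a,b)]))
E
```

```text
t: 8.15
ee_pos: [406.5, 225.1, 44.7]
orientation: [0.336, 3.117, 0.0]
ft_force: [-0.4, 0.3, -0.0]
width: 30.7
grasp_force: 30.0
t 8.15 fix pos -96.0 -0.6 44.7 F -0.5 0.2 -0.0 M [0.02 0.17 0.05] w 30.7 gf 30.0
t 8.15 pos [406.5 225.1  44.7] q [ 0.48  0.54  2.08 -0.01  0.51 -0.87] F [-0.4  0.3 -0. ] w 30.7 gf 30.0
tool x [-0.977  0.213 -0.006] y [0.213 0.977 0.001] ydeg 77.7
ROW [-64.8   0.5   2.1] [0.001 0.006 0.   ]
```

View pics/c5.png

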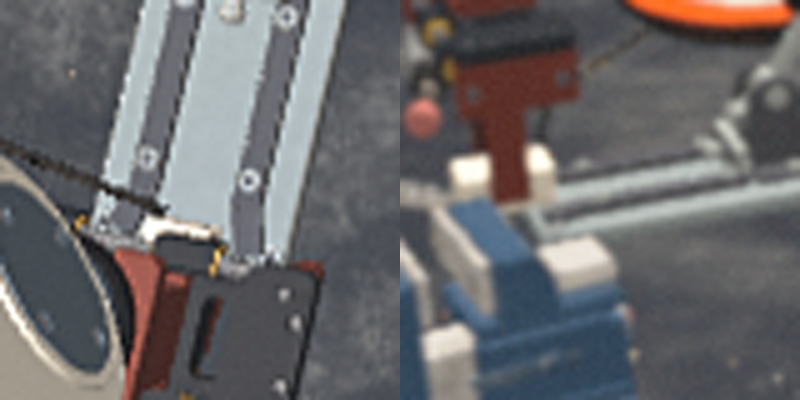

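The left crop shows the blank's top front edge at about (145–217, 228), between the flared rails. I'll compute the offset from the channel centre line.

```bash
python3 - <<'E'
from h import *
d=grab("top"); f=lambda u,v,z:((lambda w:(round(w@ex,1),round(w@ey,1)))(world(d,[[u/5+119.6,v/5+219.6]],z)[0]-nest))
print("blk L,R",f(146,215,42.7),f(217,232,42.7))
for u,v in((147,157),(248,180),(183,2),(287,15)): print("screw",f(u,v,19))
for u,v in((160,170),(235,190),(148,215),(232,235)): print("rail inner",f(u,v,19))
g=cv2.cvtColor(d["frame"],cv2.COLOR_RGB2GRAY)
print(g[266,140:175]); print(g[263,140:175]); print(g[250,140:180])
E
```

```text
blk L,R (np.float64(-68.1), np.float64(11.8)) (np.float64(-68.7), np.float64(-20.6))
screw (np.float64(-45.4), np.float64(24.4))
screw (np.float64(-45.9), np.float64(-22.8))
screw (np.float64(26.2), np.float64(24.7))
screw (np.float64(30.4), np.float64(-23.1))
rail inner (np.float64(-49.9), np.float64(17.3))
rail inner (np.float64(-51.5), np.float64(-18.1))
rail inner (np.float64(-70.7), np.float64(17.9))
rail inner (np.float64(-71.4), np.float64(-21.4))
[133 169 140  99 112  86  78 144 229 255 255 221 156 128 135 170 193 173
 254 247 255 246 163 167 169 198 143 103 109 108 113 110  78 197 186]
[123 152 103 107 110 109 113 112  46 100 183 125 132 223 179 180 181 187
 185 186 188 187 186 187 190 191 121 106 109 110 113 118 122 196 188]
[ 76 114 202 191 189 189 189 139 184 163 210 149 103  72 205 190 184 184
 185 187 185 184 185 185 187 187 188 192 159  99 105 110 108 105  68 194
 190 187 188 191]
```

```bash
python3 -m inch '[[[0,4.5,0,0,0.006,0,20],[0,4.5,0,0,0.006,0,20],[-4,4.5,1,0,0.006,0,20],[-8,4.5,1,0,0.006,0,20],[-12,4.5,1,0,0.006,0,20],[-12,4.5,1,0,0.006,0,20]]]'
python3 -c "
from h import *
fx()"
```

```text
t: 8.9
ee_pos: [410.4, 225.4, 42.3]
orientation: [-0.335, -3.108, 0.01]
ft_force: [-25.7, 11.6, 5.4]
width: 30.8
grasp_force: 30.0
t 8.9 fix pos -92.3 0.5 42.3 F -27.6 5.8 5.4 M [2.1  4.36 0.48] w 30.8 gf 30.0
```

```bash
python3 -m inch '[[[6,0,0,0,-0.01,0,20],[6,0,-5,0,-0.01,0,20],[6,0,-10,0,-0.01,0,20],[6,0,-10,0,-0.01,0,20],[6,0,-10,0,-0.01,0,20]]]'
python3 -c "
from h import *
fx();plan(*(nest-45*ex+3*ey)[:2],52,77.67)"
```

```text
t: 9.4
ee_pos: [409.8, 227.2, 53.5]
orientation: [0.336, 3.119, -0.006]
ft_force: [-9.8, 0.7, 4.0]
width: 30.2
grasp_force: 29.9
t 9.4 fix pos -93.3 2.1 53.5 F -9.7 -1.4 4.0 M [0.23 1.91 0.11] w 30.2 gf 29.9
t 9.4 pos [409.8 227.2  53.5] q [ 0.48  0.53  2.07 -0.01  0.54 -0.86] F [-9.8  0.7  4. ] w 30.2 gf 29.9
tool x [-0.977  0.213 -0.005] y [ 0.213  0.977 -0.003] ydeg 77.7
ROW [-48.3   0.9   1.7] [-0.003  0.005  0.   ]
```

```bash
python3 - <<'E'
from h import *
fx()
d=grab("top"); s=grab("scene")
a=cv2.cvtColor(d["frame"],cv2.COLOR_RGB2BGR)[215:315,115:215]
b=cv2.cvtColor(s["frame"],cv2.COLOR_RGB2BGR)[140:240,140:240]
cv2.imwrite("pics/c6.png",np.hstack([cv2.resize(q,None,fx=4,fy=4,interpolation=cv2.INTER_CUBIC) for q in(a,b)]))
for z in (0,10,20,40,60,80,100):
    w=world(d,[[152.5,262]],z); w2=world(d,[[130,250]],z); print(z,((w[0]-nest)@ex).round(),((w[0]-nest)@ey).round(),proj(s,w).round(),proj(s,w2).round())
o=status.get_obs()
print("top proj tcp",proj(d,[o["ee_pos"]]),"scene",proj(s,[o["ee_pos"]]))
E
```

```text
t 9.4 fix pos -93.3 2.1 53.5 F -9.7 -1.4 4.0 M [0.23 1.91 0.11] w 30.2 gf 29.9
0 -70.0 16.0 [[180. 221.]] [[180. 213.]]
10 -69.0 13.0 [[180. 218.]] [[181. 210.]]
20 -68.0 11.0 [[180. 215.]] [[181. 207.]]
40 -65.0 5.0 [[181. 210.]] [[181. 202.]]
60 -63.0 -1.0 [[181. 204.]] [[182. 196.]]
80 -61.0 -7.0 [[182. 198.]] [[183. 191.]]
100 -59.0 -12.0 [[183. 192.]] [[183. 185.]]
top proj tcp [[148.88399147 275.23697022]] scene [[170.92775458 207.33948781]]
```

View pics/c6.png

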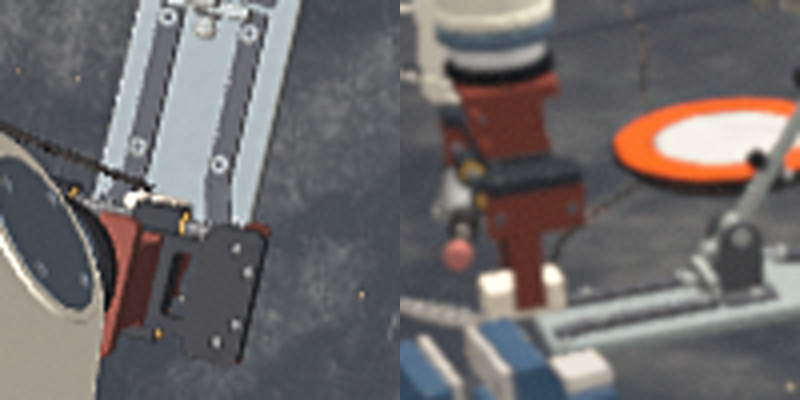

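The left crop shows the blank's front at about (155,198), right where the cord ends over the left rail (150,188). Triangulation puts that cord end about 20 mm above the bench at fixture (-68, +11), so the cord is probably what blocks the mouth. I'll back off, go over it and lower further in.

```bash
python3 -m inch '[[[8,0,-5,0,0,0,20],[8,0,-20,0,0,0,20],[8,0,-36,0,0,0,20],[8,0,-36,0,0,0,20],[8,0,-36,0,0,0,20]]]'
python3 -c "
from h import *
fx();plan(*(nest-25*ex+3*ey)[:2],88,77.67)"
```

```text
t: 10.0
ee_pos: [405.2, 230.3, 90.1]
orientation: [0.335, 3.112, 0.001]
ft_force: [-0.4, 0.6, 0.2]
width: 30.6
grasp_force: 29.9
t 10.0 fix pos -98.4 4.1 90.1 F -0.6 0.5 0.2 M [0.   0.06 0.01] w 30.6 gf 29.9
t 10.0 pos [405.2 230.3  90.1] q [ 0.5   0.45  2.07 -0.01  0.61 -0.85] F [-0.4  0.6  0.2] w 30.6 gf 29.9
tool x [-0.977  0.213 -0.012] y [0.213 0.977 0.002] ydeg 77.7
ROW [-73.4  -1.2   2.9] [0.002 0.012 0.   ]
```

```bash
python3 -m inch '[[[-20,-1,0,0,0.012,0,20],[-45,-1,0,0,0.012,0,20],[-65,-1,0,0,0.012,0,20],[-73,-1,2,0,0.012,0,20],[-73,-1,2,0,0.012,0,20],[-73,-1,2,0,0.012,0,20]]]'
python3 -c "
from h import *
fx();plan(*(nest-25*ex+3*ey)[:2],58,77.67)"
```

```text
t: 10.6
ee_pos: [474.4, 213.1, 87.7]
orientation: [-0.337, -3.12, 0.0]
ft_force: [-0.5, 0.4, -0.8]
width: 30.9
grasp_force: 29.9
t 10.6 fix pos -27.2 2.2 87.7 F -0.6 0.3 -0.8 M [-0.   -0.01 -0.03] w 30.9 gf 29.9
t 10.6 pos [474.4 213.1  87.7] q [ 0.4   0.51  1.95  0.    0.69 -0.96] F [-0.5  0.4 -0.8] w 30.9 gf 29.9
tool x [-0.977  0.213  0.004] y [ 0.213  0.977 -0.001] ydeg 77.7
ROW [-2.3  0.8 29.7] [-0.001 -0.004  0.   ]
```

```bash
python3 -m inch '[[[0,0,15,0,-0.003,0,20],[0,0,30,0,-0.003,0,20],[0,0,33,0,-0.003,0,20],[0,0,33,0,-0.003,0,20],[0,0,33,0,-0.003,0,20]]]'
python3 - <<'E'
from h import *
fx()
d=grab("top"); p=status.get_obs()["ee_pos"]; zt=p[2]-2
print(proj(d,[p+18*ex]))
for s in (-20,-15,15,20): print(s,proj(d,[[*(nest+2*ex+s*ey)[:2],zt]]).round(1),proj(d,[[*(nest+6*ex+(s+.8)*ey)[:2],19]]).round(1))
f=d["frame"]
for r in range(224,240): print(r,f[r,150:190,0])
for r in (228,232): print(r,f[r,150:190,2])
crop(d,130,190,210,270,6,"c7")
E
```

```text
t: 11.1
ee_pos: [475.5, 213.7, 55.8]
orientation: [0.336, 3.122, 0.001]
ft_force: [0.2, 0.3, -0.6]
width: 30.0
grasp_force: 29.9
t 11.1 fix pos -26.3 2.9 55.8 F 0.1 0.3 -0.6 M [ 0.02 -0.03  0.01] w 30.0 gf 29.9
[[157.19958878 236.69916322]]
-20 [[168.7 234.4]] [[172.9 232.8]]
-15 [[166.5 233.9]] [[170.7 232.3]]
15 [[153.2 231.1]] [[157.9 229.5]]
20 [[151.  230.6]] [[155.8 229.1]]
224 [179 181 181 125  98 106 107 107 105  66 184 183 180 179 167 154 144 131
 141 182 179 176 181 181 151 160 196 165 204 127  62 185 184 180 179 182
 186 180  77  67]
225 [178 181 182 116 100 107 106 105 109  76 193 183 181 179 181 171 170 169
 173 178 175 177 182 184 121 113 159 164 122 104  71 192 182 181 179 180
 183 165  71  74]
226 [177 177 182 102 102 109 105 103  94 141 189 182 180 179 178 177 177 178
 176 177 177 178 182 187 111  96 110 117  93 109  78 189 181 179 180 180
 183 145  72  76]
227 [176 179 161  96 103 107 105 102  64 153 186 180 176 175 176 176 175 178
 177 177 176 179 181 184  99 103 104 103 100  89 139 184 178 178 181 181
 183 117  70  77]
228 [178 182 141  98 105 107 107 107  49 182 
[... 1606 characters left out ...]
66 169  91
  83  85  80  83]
238 [ 67 179 166 160 161 165 140  59  85  46  62  54  54  68  68  73  96 234
 129 151 149 182 147 133 109  64  70  73  67  65  73  66  98  95 103  69
  82 103  94  90]
239 [ 27 126 170 162 162 167 120  64 155 172 159 142  69  70  64  60  66 157
  99 108 160 159 144 179  90  71  75  75  75  75  74  72  69  69  71  72
  75  70 106  74]
228 [192 196 149 105 112 114 114 116  50 198 198 191 190 189 190 189 190 192
 194 192 191 191 194 171 103 111 117 114 111  73 202 198 194 193 194 199
 182  83  83  89]
232 [114  91  77 111 106 119  76  71  84  96 115 122 127 175 175 207 202 200
 196 193 191 193 168 109 112 114 116 111  72 167 199 194 192 192 196 181
  88  83  89  88]
```

View pics/c7.png

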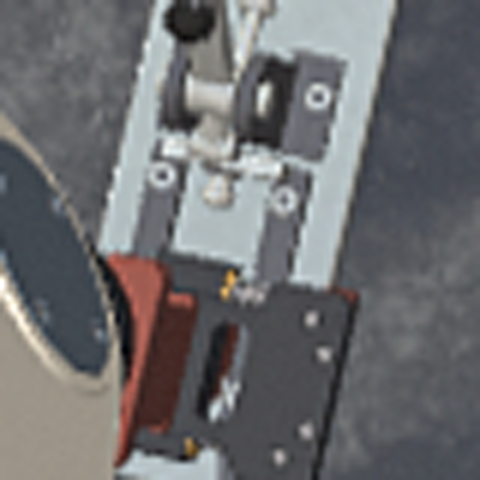

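The left rail, right rail and stop screw (216,190) are visible in the crop, but the gripper body hides the blank. I'll use the earlier measured offsets, which put the target TCP y at about +4.4, and lower by feel.

```bash
python3 -m inch '[[[0,1.3,3,0,0,0,20],[0,1.3,6,0,0,0,20],[0,1.3,9,0,0,0,20],[0,1.3,11,0,0,0,20],[0,1.3,11,0,0,0,20]]]'
python3 - <<'E'
from h import *
fx()
d=grab("top"); f=lambda u,v,z:((lambda w:(round(w@ex,1),round(w@ey,1)))(world(d,[[u/4+114.6,v/4+214.6]],z)[0]-nest))
print(f(128,195,51.5),f(188,208,51.5))
E
```

```text
t: 11.65
ee_pos: [475.9, 214.4, 46.0]
orientation: [0.336, 3.122, 0.0]
ft_force: [-5.7, -4.5, 23.9]
width: 31.2
grasp_force: 30.2
t 11.65 fix pos -26.0 3.7 46.0 F -4.7 -5.6 23.9 M [-0.6   0.92  0.05] w 31.2 gf 30.2
(np.float64(-69.6), np.float64(13.6)) (np.float64(-69.6), np.float64(-20.2))
```

```bash
python3 -m inch '[[[0,0,-2,0,0,0,20],[0,-1.5,-2,0,0,0,20],[0,-1.5,-2,0,0,0,20],[0,-1.5,0,0,0,0,20],[0,-1.5,0,0,0,0,20]]]'
python3 -c "
from h import *
fx()"
```

```text
t: 12.2
ee_pos: [475.3, 213.1, 43.8]
orientation: [0.337, 3.123, -0.0]
ft_force: [0.3, 0.4, -0.9]
width: 30.4
grasp_force: 29.7
t 12.2 fix pos -26.3 2.3 43.8 F 0.2 0.5 -0.9 M [-0.02 -0.   -0.  ] w 30.4 gf 29.7
```

```bash
python3 -m inch '[[[0,0,1,0,0,0,20],[0,0,2,0,0,0,20],[0,0,2,0,0,0,20]]]'
python3 -c "
from h import *
fx()"
```

```text
t: 12.5
ee_pos: [475.5, 213.2, 42.2]
orientation: [0.337, 3.123, 0.0]
ft_force: [-0.3, -0.8, -0.7]
width: 30.8
grasp_force: 29.7
t 12.5 fix pos -26.2 2.5 42.2 F -0.2 -0.9 -0.7 M [-0.03 -0.01  0.02] w 30.8 gf 29.7
```

```bash
python3 -m inch '[[[-5,0,0.3,0,0,0,20],[-10,0,0.3,0,0,0,20],[-14,0,0.3,0,0,0,20],[-17,0,0.3,0,0,0,20],[-17,0,0.3,0,0,0,20]]]'
python3 -c "
from h import *
fx()"
```

```text
t: 13.0
ee_pos: [492.8, 209.5, 42.2]
orientation: [0.337, 3.122, 0.001]
ft_force: [0.6, 0.3, -0.4]
width: 30.7
grasp_force: 29.7
t 13.0 fix pos -8.4 2.6 42.2 F 0.5 0.4 -0.4 M [-0.02  0.01 -0.01] w 30.7 gf 29.7
```

```bash
python3 -m inch '[[[-1,0,0.7,0,0,0,20],[-2,0,0.7,0,0,0,20],[-3,0,0.7,0,0,0,20],[-3,0,0.7,0,0,0,20]]]'
python3 -c "
from h import *
fx()"
python3 -m inch '[[[-1,0,0.3,0,0,0,20],[-2,0,0.3,0,0,0,20],[-3,0,0.3,0,0,0,20],[-3,0,0.3,0,0,0,20]]]'
python3 -c "
from h import *
fx()"
```

```text
t: 13.4
ee_pos: [495.2, 209.0, 41.5]
orientation: [0.337, 3.122, 0.001]
ft_force: [0.3, -0.3, 0.1]
width: 30.8
grasp_force: 29.7
t 13.4 fix pos -6.0 2.6 41.5 F 0.4 -0.2 0.1 M [0.02 0.01 0.01] w 30.8 gf 29.7
t: 13.8
ee_pos: [497.4, 208.4, 41.0]
orientation: [-0.337, -3.123, -0.0]
ft_force: [-2.9, 2.4, 0.8]
width: 30.4
grasp_force: 29.7
t 13.8 fix pos -3.7 2.4 41.0 F -3.3 1.7 0.8 M [0.36 0.62 0.05] w 30.4 gf 29.7
```

```bash
python3 -m inch '[[[-0.5,0,0,0,0,0,20],[-1,0,0,0,0,0,20],[-1,0,0,0,0,0,20]]]'
python3 -c "
from h import *
fx()"
python3 -m inch '[[[-0.5,0,0,0,0,0,20],[-1,0,0,0,0,0,20],[-1,0,0,0,0,0,20]]]'
python3 -c "
from h import *
fx()"
```

```text
t: 14.1
ee_pos: [497.5, 208.3, 41.0]
orientation: [-0.337, -3.122, 0.0]
ft_force: [-6.4, 3.9, 3.6]
width: 30.8
grasp_force: 29.8
t 14.1 fix pos -3.6 2.4 41.0 F -7.1 2.4 3.6 M [0.72 1.12 0.06] w 30.8 gf 29.8
t: 14.4
ee_pos: [497.7, 208.2, 40.9]
orientation: [-0.337, -3.12, 0.001]
ft_force: [-9.4, 6.5, 4.7]
width: 30.8
grasp_force: 29.8
t 14.4 fix pos -3.4 2.3 40.9 F -10.6 4.3 4.7 M [1.03 1.58 0.13] w 30.8 gf 29.8
```

```bash
python3 -m inch '[[[0,0,0,0,0,0,55],[0,0,0,0,0,0,55],[0,0,0,0,0,0,55],[0,0,0,0,0,0,55],[0,0,0,0,0,0,55]]]'
python3 -c "
from h import *
fx()"
python3 -m inch '[[[3,0,-10,0,0,0,55],[3,0,-40,0,0,0,55],[3,0,-80,0,0,0,55],[3,0,-120,0,0,0,55],[3,0,-150,0,0,0,55],[3,0,-160,0,0,0,0],[3,0,-160,0,0,0,0],[3,0,-160,0,0,0,0]]]'
python3 - <<'E'
from h import *
fx(); g=nest+(66+69)*ex; h=nest+66*ex
plan(*(nest-140*ex+0.8*ey)[:2],200,77.67)
E
```

```text
t: 14.9
ee_pos: [500.3, 207.8, 41.2]
orientation: [0.337, 3.122, 0.001]
ft_force: [-0.5, 0.3, -0.3]
width: 48.2
grasp_force: 0.0
t 14.9 fix pos -0.8 2.5 41.2 F -0.6 0.2 -0.3 M [-0.03 -0.04 -0.01] w 48.2 gf 0.0
t: 15.7
ee_pos: [496.1, 208.2, 200.2]
orientation: [-0.337, -3.123, 0.001]
ft_force: [-0.2, 0.1, 0.7]
width: 27.3
grasp_force: 0.0
t 15.7 fix pos -4.9 2.0 200.2 F -0.2 0.1 0.7 M [0.05 0.04 0.02] w 27.3 gf 0.0
t 15.7 pos [496.1 208.2 200.2] q [ 0.38  0.35  1.86 -0.    0.94 -0.98] F [-0.2  0.1  0.7] w 27.3 gf 0.0
tool x [-0.977  0.213  0.   ] y [ 0.213  0.977 -0.   ] ydeg 77.7
ROW [135.1  -1.1   0.2] [-0. -0.  0.]
```

```bash
python3 -c "
from h import *
plan(*(nest+135*ex-18*ey)[:2],240,-12.33)"
```

```text
t 15.7 pos [496.1 208.2 200.2] q [ 0.38  0.35  1.86 -0.    0.94 -0.98] F [-0.2  0.1  0.7] w 27.3 gf 0.0
tool x [-0.977  0.213  0.   ] y [ 0.213  0.977 -0.   ] ydeg 77.7
ROW [-139.9  -20.1  -39.8] [-0.   -0.   -1.57]
```

```bash
python3 -m inch '[[[0,0,-50,0,0,0,50],[0,0,-60,0,0,0.15,50],[-50,-7,-60,0,0,0.3,50],[-100,-14,-60,0,0,0.45,50],[-140,-20,-60,0,0,0.6,50],[-140,-20,-60,0,0,0.75,50],[-140,-20,-60,0,0,0.9,50],[-140,-20,-60,0,0,1.05,50],[-140,-20,-60,0,0,1.2,50],[-140,-20,-60,0,0,1.35,50],[-140,-20,-60,0,0,1.5,50],[-140,-20,-60,0,0,1.57,50],[-140,-20,-60,0,0,1.57,50],[-140,-20,-60,0,0,1.57,50]]]'
python3 - <<'E'
from h import *
fx();plan(*(nest+135*ex-18*ey)[:2],158,-12.33)
d=grab("top"); s=grab("scene")
a=cv2.cvtColor(d["frame"],cv2.COLOR_RGB2BGR)[150:290,110:250]
b=cv2.cvtColor(s["frame"],cv2.COLOR_RGB2BGR)[130:230,160:260]
cv2.imwrite("pics/c8.png",np.hstack([cv2.resize(q,(400,400),interpolation=cv2.INTER_CUBIC) for q in(a,b)]))
E
```

```text
t: 17.1
ee_pos: [628.7, 159.0, 259.4]
orientation: [-2.443, -1.974, 0.002]
ft_force: [-0.6, -0.0, 0.8]
width: 43.9
grasp_force: 0.0
t 17.1 fix pos 135.1 -17.8 259.4 F -0.6 -0.2 0.8 M [-0.02  0.05  0.01] w 43.9 gf 0.0
t 17.1 pos [628.7 159.  259.4] q [0.23 0.44 1.56 0.   1.14 0.44] F [-0.6 -0.   0.8] w 43.9 gf 0.0
tool x [ 0.21   0.978 -0.001] y [ 0.978 -0.21  -0.002] ydeg -12.1
ROW [ -0.2   0.  101.4] [-0.002  0.001  0.003]
```

View pics/c8.png

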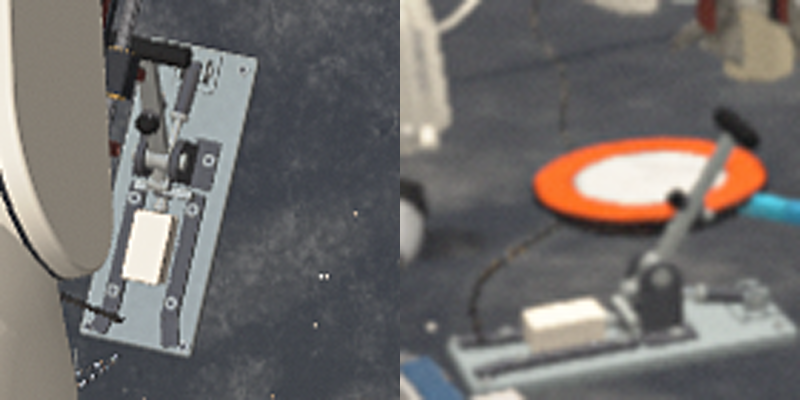

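The left crop shows the blank lying straight in the channel at (148,247), up against the stop. The arm is still open with its bar at (160,50), and the gripper is above it. I'll descend to straddle the bar.

```bash
python3 -m inch '[[[0,0,40,0,0,0,50],[0,0,75,0,0,0,50],[0,0,95,0,0,0,50],[0,0,102,0,0,0,50],[0,0,102,0,0,0,50],[0,0,102,0,0,0,50]]]'
python3 -c "
from h import *
fx()"
```

```text
t: 17.8
ee_pos: [630.3, 159.3, 160.4]
orientation: [2.445, 1.971, 0.004]
ft_force: [-0.6, 0.4, -0.1]
width: 44.2
grasp_force: 0.0
t 17.8 fix pos 136.6 -17.1 160.4 F -0.6 0.3 -0.1 M [-0.02  0.1   0.03] w 44.2 gf 0.0
```

```bash
python3 -m inch '[[[0,0,1,0,0,0,10],[0,0,1,0,0,0,10],[0,0,1,0,0,0,10],[0,0,1,0,0,0,10],[0,0,1,0,0,0,10],[0,0,1,0,0,0,10]]]'
python3 - <<'E'
from h import *
fx()
o=status.get_obs(); 
# arc table: arm angle q -> shift from start along tool y (=ex) and tool z (=-z)
for q in np.arange(0,2.11,0.1):
    th=np.radians(125)-q; print(round(q,2),"dy",round(-120*np.cos(th)+120*np.cos(np.radians(125)),1),"dz",round(-(120*np.sin(th)-120*np.sin(np.radians(125))),1))
E
```

```text
t: 18.4
ee_pos: [627.2, 159.7, 158.7]
orientation: [-2.444, -1.97, 0.004]
ft_force: [-9.8, 1.8, 8.2]
width: 15.2
grasp_force: 30.0
t 18.4 fix pos 133.5 -17.4 158.7 F -10.0 -0.3 8.2 M [ 0.37  1.79 -0.01] w 15.2 gf 30.0
0.0 dy 0.0 dz -0.0
0.1 dy -10.2 dz -6.4
0.2 dy -20.9 dz -11.7
0.3 dy -32.1 dz -16.0
0.4 dy -43.7 dz -19.0
0.5 dy -55.6 dz -21.0
0.6 dy -67.5 dz -21.7
0.7 dy -79.5 dz -21.2
0.8 dy -91.4 dz -19.6
0.9 dy -103.0 dz -16.7
1.0 dy -114.4 dz -12.7
1.1 dy -125.2 dz -7.6
1.2 dy -135.5 dz -1.5
1.3 dy -145.1 dz 5.7
1.4 dy -154.0 dz 13.8
1.5 dy -162.0 dz 22.7
1.6 dy -169.1 dz 32.4
1.7 dy -175.2 dz 42.7
1.8 dy -180.2 dz 53.6
1.9 dy -184.1 dz 64.9
2.0 dy -186.9 dz 76.6
2.1 dy -188.4 dz 88.5
```

```bash
python3 -m inch '[[[0,-3,0,0,0,0,10],[0,-8,-3,0,0,0,10],[0,-13,-6.4,0,0,0,10],[0,-18.5,-9,0,0,0,10],[0,-24,-11.7,0,0,0,10],[0,-29.5,-14,0,0,0,10],[0,-35,-16,0,0,0,10],[0,-41,-17.6,0,0,0,10],[0,-47,-19,0,0,0,10],[0,-53,-20,0,0,0,10],[0,-58.6,-21,0,0,0,10],[0,-64.5,-21.5,0,0,0,10],[0,-70.5,-21.7,0,0,0,10]]]'
python3 -c "
from h import *
fx()"
```

```text
t: 19.7
ee_pos: [565.6, 174.0, 183.4]
orientation: [2.44, 1.967, 0.018]
ft_force: [9.3, -4.8, 11.5]
width: 15.3
grasp_force: 30.0
t 19.7 fix pos 70.2 -16.6 183.4 F 10.1 -2.7 11.5 M [-0.86 -1.89 -0.04] w 15.3 gf 30.0
```

```bash
python3 -m inch '[[[0,-6,-1,0,0,0,10],[0,-12,-1,0,0,0,10],[0,-18,0,0,0,0,10],[0,-24,1,0,0,0,10],[0,-30,2,0,0,0,10],[0,-36,4,0,0,0,10],[0,-42,6,0,0,0,10],[0,-48,8,0,0,0,10],[0,-54,10.5,0,0,0,10],[0,-59,13,0,0,0,10],[0,-64.5,16,0,0,0,10],[0,-70,19,0,0,0,10],[0,-75,22.5,0,0,0,10],[0,-80,26.5,0,0,0,10]]]'
python3 -c "
from h import *
fx()"
```

```text
t: 21.1
ee_pos: [486.4, 191.4, 155.8]
orientation: [2.441, 1.969, 0.015]
ft_force: [7.5, -5.7, 8.2]
width: 15.2
grasp_force: 32.4
t 21.1 fix pos -10.9 -16.5 155.8 F 8.5 -4.0 8.2 M [-1.06 -1.65 -0.12] w 15.2 gf 32.4
```

```bash
python3 -m inch '[[[0,-4.5,4,0,0,0,10],[0,-9,8,0,0,0,10],[0,-13,12.5,0,0,0,10],[0,-17,17,0,0,0,10],[0,-20.5,22,0,0,0,10],[0,-24,26.7,0,0,0,10],[0,-27,32,0,0,0,10],[0,-30,37,0,0,0,10],[0,-32.7,42.5,0,0,0,10],[0,-35,48,0,0,0,10],[0,-35,48,0,0,0,10]]]'
python3 -c "
from h import *
fx()"
```

```text
t: 22.2
ee_pos: [450.9, 199.1, 106.1]
orientation: [2.443, 1.97, 0.01]
ft_force: [7.6, -2.1, -0.2]
width: 15.2
grasp_force: 31.7
t 22.2 fix pos -47.2 -16.6 106.1 F 7.8 -0.4 -0.2 M [-0.54 -1.09 -0.02] w 15.2 gf 31.7
```

```bash
python3 -m inch '[[[0,-2,5.5,0,0,0,10],[0,-3.5,11,0,0,0,10],[0,-4.5,17,0,0,0,10],[0,-5.5,22.5,0,0,0,10],[0,-6,27,0,0,0,10],[0,-6,30,0,0,0,10],[0,-6,30,0,0,0,10]]]'
python3 -c "
from h import *
fx()"
```

```text
t: 22.9
ee_pos: [443.5, 200.5, 75.1]
orientation: [2.445, 1.971, 0.005]
ft_force: [6.3, 1.9, 0.9]
width: 15.0
grasp_force: 30.1
t 22.9 fix pos -54.7 -16.7 75.1 F 5.7 3.2 0.9 M [ 0.38 -1.   -0.05] w 15.0 gf 30.1
```

```bash
python3 -m inch '[[[0,1,1.5,0,0,0,10],[0,2,3,0,0,0,10],[0,2,3,0,0,0,10]]]'
python3 -c "
from h import *
fx()"
```

```text
t: 23.2
ee_pos: [443.2, 200.4, 71.8]
orientation: [-2.446, -1.969, -0.0]
ft_force: [-1.6, 11.3, -0.8]
width: 15.4
grasp_force: 30.0
t 23.2 fix pos -55.0 -16.9 71.8 F -4.0 10.7 -0.8 M [ 1.57  0.26 -0.05] w 15.4 gf 30.0
```

```bash
python3 -m inch '[[[0,2,3,0,0,0,30],[0,2,3,0,0,0,35],[0,2,3,0,0,0,35],[0,2,3,0,0,0,35],[0,2,3,0,0,0,35],[0,2,3,0,0,0,35]]]'
python3 - <<'E'
from h import *
fx()
d=grab("top"); s=grab("scene")
for q in (0,1.9,2.05,2.1,2.18,2.25,2.37):
    th=np.radians(125)-q; P=[[*(nest+(66-120*np.cos(th))*ex+yy*ey)[:2],60+120*np.sin(th)] for yy in(-31,0,33)]
    print(q,proj(s,P).round(1).tolist(),proj(d,P).round(1).tolist())
E
```

```text
t: 23.8
ee_pos: [446.3, 198.9, 69.3]
orientation: [2.446, 1.971, 0.001]
ft_force: [-0.4, 0.0, -0.7]
width: 30.5
grasp_force: 0.0
t 23.8 fix pos -51.6 -17.8 69.3 F -0.4 -0.1 -0.7 M [-0.04  0.05  0.04] w 30.5 gf 0.0
0 [[248.7, 164.4], [245.0, 161.2], [241.3, 158.0]] [[175.4, 169.1], [160.2, 165.9], [144.1, 162.5]]
1.9 [[187.6, 195.9], [185.0, 192.1], [182.3, 188.2]] [[163.2, 259.4], [148.8, 256.2], [133.6, 252.9]]
2.05 [[186.9, 201.9], [184.3, 198.0], [181.6, 194.1]] [[165.1, 260.7], [151.0, 257.6], [136.0, 254.3]]
2.1 [[186.8, 203.9], [184.2, 200.0], [181.6, 196.0]] [[165.8, 260.9], [151.8, 257.8], [136.9, 254.5]]
2.18 [[187.0, 207.1], [184.4, 203.1], [181.7, 199.1]] [[166.9, 260.8], [153.1, 257.8], [138.3, 254.6]]
2.25 [[187.4, 209.8], [184.8, 205.8], [182.1, 201.7]] [[168.0, 260.5], [154.3, 257.5], [139.7, 254.3]]
2.37 [[188.4, 214.2], [185.8, 210.2], [183.2, 206.0]] [[169.9, 259.4], [156.4, 256.4], [142.0, 253.3]]
```

```bash
python3 -m inch '[[[0,-1,3,0,0,0,50],[0,-1,3,0,0,0,50],[0,-1,-5,0,0,0,50],[0,-1,-15,0,0,0,50],[0,-1,-30,0,0,0,50]]]'
python3 -c "
from h import *
fx()"
python3 -m inch '[[[0,0,-50,0,0,0,50],[0,0,-100,0,0,0,50],[0,0,-150,0,0,0,50],[-50,0,-150,0,0,0,50],[-100,0,-150,0,0,0,50],[-150,0,-150,0,0,0,50],[-200,0,-150,0,0,0,50],[-250,0,-150,0,0,0,50],[-250,0,-150,0,0,0,50],[-250,0,-150,0,0,0,50]]]'
python3 - <<'E'
from h import *
fx()
d=grab("top"); s=grab("scene")
def show(im,x0,x1,y0,y1):
    g=cv2.cvtColor(im["frame"],cv2.COLOR_RGB2GRAY)
    print("cols",x0,x1)
    for r in range(y0,y1): print(r," ".join("%3d"%v for v in g[r,x0:x1]))
show(s,172,212,186,222)
f=d["frame"].astype(int); m=(f.max(2)<70)
show(d,130,180,248,268)
E
```

```text
t: 24.4
ee_pos: [445.1, 199.1, 100.0]
orientation: [2.446, 1.971, 0.001]
ft_force: [0.1, -0.5, 0.2]
width: 44.0
grasp_force: 0.0
t 24.4 fix pos -52.8 -17.8 100.0 F 0.2 -0.5 0.2 M [-0.03  0.09  0.05] w 44.0 gf 0.0
t: 25.4
ee_pos: [391.9, -46.3, 250.0]
orientation: [2.449, 1.966, 0.003]
ft_force: [0.9, -0.1, 0.1]
width: 43.9
grasp_force: 0.0
t 25.4 fix pos -52.4 -268.8 250.0 F 0.9 0.1 0.1 M [-0.08  0.06 -0.05] w 43.9 gf 0.0
cols 172 212
186  69  70  70  74  75  72  72  73  74  74  76  75  76  75  77  75  76  71  72  79  76  81  85  86  82  77  77  68  69  67  57  46  47  38  39  40  42  37  37  41
187  64  66  69  68  67  70  70  67  69  72  72  71  74  77  73  77  76  76  75  77  82  80  83  84  78  72  83  85  86  86  78  75  65  55  54  52  48  41  41  44
188  61  59  64  58  67  61  65  68  71  69  74  73  76  76  76  79  78  80  82  83  88  83  72  76  75  77  90  91  93  89  89  88  81  76  71  68  64  48  55  49
189  61  61  63  64  54  59  60  61  63  67  75  75  74  73  76  80  83  86  89  92  92  79  73  81  83  88  93  93  91  88  87  85  82  85  80  79  80  80  79  76
190  
[... 8635 characters left out ...]
 167 169 126 127  45  46  10  18  24  25 104 107 104 112 114 180 174 172 173 180 143  68
265  69  73  68  72  68  68  66  75 182 195 186 138 144 122  98 101 101  65 182 179 174 170 171 174 175 172 175 177 176 178 173 178 167 168 172 128 109  94 108 101 107 102  89 183 172 172 173 177 129  72
266  70  71  66  71  68  69  66  65 125 166 168 168 178 179 134 104  69 132 183 176 172 170 174 173 173 175 176 173 174 174 174 177 177 179 184 178 133 101 104 101 104 101  72 184 172 173 173 169 107  78
267  68  73  68  73  68  67  67  66  69  90  85 107 125 141 157 158 163 181 187 179 175 173 174 176 175 172 173 174 176 174 175 171 173 176 180 182 132  94 101 102 104 105  72 185 176 175 176 156  88  80
```

The bar's dark blob now sits at scene (183,204). That matches an arm angle of about 2.2, so the foot is holding on the blank, and the robot is clear. I'll hand it in.

```bash
python3 -c "
from workcell import ctrl
print(ctrl.close_job())"
```

```text
the job is handed in; nothing more can be done
None
```

I handed the job in at about 25 s: the cream blank went home against the stop screw with about 11 N, and the hold-down arm snapped down (about 2.2 rad by camera) and holds it clamped. On the way in the blank met an obstruction at the channel mouth (up to about 28 N, most likely the stray cord) and pressed a rail with 24 N. I did not check whether either marked the wax.

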